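# Present a sample jar to the bench code reader

### The job

Check in the larger of the two wide-mouthed sample jars at the code reader: lift it out of the spill tray and turn it so that its printed label squarely faces the reader's window, the label's middle level with the middle of the window and about 10 cm in front of it, with no finger on the label. Keep the jar upright all the way (it is full), do not touch the reader, and leave the other bottles and things on the bench where they stand. Finish while still holding the jar there in the air, level and motionless: do not put it down or let go.

Things in the scene. Friction and masses are not known exactly. Their poses are not given: they have to be found in the camera images.
- jar: The jar to check in: straight amber glass jar 54 mm in diameter, 92 mm tall with its ribbed black lid (50 mm in diameter, the top 22 mm), about 200 g, loose in the tray; the lid does not turn on it. A 12 mm white paper seal strip runs from the lid's middle over its edge on the label's side. Origin: centre of the underside; z up its axis, x out through the middle of the label.
- jar_label: The jar's printed code label: white paper with black bars, 38 mm wide round the jar (40 degrees either side of its middle), 40 mm high, from 12 to 52 mm above the jar's underside, so below the lid. Fixed to the jar. Origin: middle of the label on its surface, 28 mm from the jar's axis, 32 mm above its underside; x straight out of the label, z up.
- reader_window (a point): Middle of the code reader's dark window (54 x 34 mm) on the front of its head. x points from the window back into the head, level, so the reader looks along -x; z up. A jar facing it squarely is on the -x side with its own x axis parallel to this x, same sense. The head's height on its post differs from run to run: window 0.15 to 0.21 m above the bench.
- reader: The hands-free code reader, fixed to the bench: black base 110 x 100 x 12 mm, upright steel post 15 mm thick and 272 mm high, and a grey head 80 mm wide, 66 mm high, 52 mm deep clamped on the post, its window 70 mm in front (-x) of the post. Origin under the post's centre; the window looks along -x.
- tray: Grey plastic spill tray, fixed, 240 mm (x) by 320 mm (y), walls 30 mm high and 4 mm thick; its floor lies 4 mm above the bench. The jar and four other bottles stand in it 90 mm or more apart, centre to centre. Origin at the centre of its underside.
- small_jar: The smaller jar, of the same kind, to be left alone: 40 mm in diameter, 60 mm tall, black lid 37 mm in diameter, the same seal strip over the lid but no printed label. In the tray, loose. Origin at the centre of its underside.
- bottle_a: Clear glass laboratory bottle, 56 mm in diameter, 104 mm tall, blue screw cap 44 mm in diameter. In the tray, loose, to be left alone. Origin at the centre of its underside.
- bottle_b: A second bottle just like bottle_a.
- bottle_c: Amber narrow-necked bottle, 50 mm in diameter, 110 mm tall, black cap 30 mm in diameter. In the tray, loose, to be left alone. Origin at the centre of its underside.
- tip_box: Pipette tip box with a clear lid, 88 x 125 mm, 70 mm high, loose on the bench on the left; to be left alone. Origin at the centre of its underside.
- beaker: Small empty glass beaker, 42 mm in diameter, 60 mm high, loose on the bench between the tray and the reader; to be left alone. Origin at the centre of its underside.

How it is judged (in metres and radians):
On the way:
1. the jar is lifted clear of the tray, upright (height (world z) of jar above 0.045 m and angle between jar's own z axis and vertical below 0.2 rad and contact force between jar and tray below 0.1 N and contact force between the fingers and jar above 1 N), for 0.2 s.
At the end, for the whole second after the job is handed in: Fingers hold the jar in the air at the reader: underside over 80 mm up, tilt under 5 deg, label facing the window within 15 deg, 60-140 mm off, within 20 mm of its middle sideways and up; label uncovered, jar at rest, touched by nothing else; bystanders upright, moved under 30 mm (height (world z) of jar above 0.08 m and angle between jar's own z axis and vertical below 0.087 rad and x of jar_label in the frame of reader_window between -0.14 and -0.06 m and y of jar_label in the frame of reader_window between -0.02 and 0.02 m and z of jar_label in the frame of reader_window between -0.02 and 0.02 m and angle between the x axis of jar and the x axis of reader_window, either way round below 0.26 rad and x of reader_window in the frame of jar above 0.05 m and contact force between the fingers and jar above 1 N and contact force between the fingers and jar_label below 0.5 N and contact force between jar and tray below 0.2 N and contact force between jar and reader below 0.2 N and contact force between jar and small_jar below 0.2 N and contact force between jar and bottle_a below 0.2 N and contact force between jar and bottle_b below 0.2 N and contact force between jar and bottle_c below 0.2 N and contact force between jar and tip_box below 0.2 N and contact force between jar and beaker below 0.2 N and linear speed of jar below 0.015 m/s and angular speed of jar below 0.1 rad/s and distance of each of small_jar, bottle_a, bottle_b, bottle_c, tip_box, beaker from where it was at the start of the episode below 0.03 m and angle between each of small_jar, bottle_a, bottle_b, bottle_c, tip_box, beaker's own z axis and vertical below 0.35 rad); the arm keeps its last pose, push and grip.
It fails at once if the full jar is tipped by more than 25 degrees (angle between jar's own z axis and vertical above 0.44 rad).
It fails at once if the reader is touched by the robot or the jar (contact force between any of the arm, the fingers, jar and reader above 1 N).
It fails at once if another bottle or thing is pushed more than 30 mm or knocked over (not (distance of each of small_jar, bottle_a, bottle_b, bottle_c, tip_box, beaker from where it was at the start of the episode below 0.03 m and angle between each of small_jar, bottle_a, bottle_b, bottle_c, tip_box, beaker's own z axis and vertical below 0.35 rad)).
It also fails if it takes over 48 s, if anything falls off the work surface, if the arm or the gripper's body presses on something with over 40 N, if the wrist force passes 120 N, or if a joint passes its speed limit or range.

### The arm

A 6-joint arm with a two-finger parallel gripper is mounted at the origin on the work surface. World frame = base frame: x ahead of the robot, y to its left, z up, the work surface at z = 0. Lengths are in mm, angles in rad, forces in N, time in s.
With the tool pointing down it reaches from about 350 to 875 mm from the base axis. Payload 4.2 kg.
Tool frame: the origin (TCP) lies at the very end of the fingers, on their centre line; the grasp point (between the pads) lies 19 mm behind it; z points along the fingers, y is the line along which they close (so a half turn about z gives the same grasp; the last joint's range is limited). The gripper opens to 87 mm and grips with 3 to 60 N. Pads are 19 mm wide; open, the fingers measure 117 mm over their backs; the gripper's body (75 mm by 190 mm) begins 51 mm behind the grasp point.
Start: joints at [1.43, 0.385, 0.008, 0, -1.194, -0.259], TCP at [243.238, 575.703, 201.55] pointing down, gripper open.
Joint ranges: [-3.14, 3.14], [-1.21, 2.06], [-1.07, 1.41], [-3.16, 2.05], [-2.99, -0.16], [-3.1, 3.1]. Speed limits (rad/s): [2.79, 2.79, 3.14, 3.14, 3.14, 3.14].

### API

Orientations are given as a rotation vector (axis times angle).
In Python, from cell import arm, viewer, job gives the robot as it stands (arm), with the cameras (viewer) and the job (job). Calls block until the motion is done:
- arm.move_ptp(position, orientation): joint-space move of the TCP to a pose.
- arm.servo_line(position, frame=None, vel=150, f_stop=None): straight line of the TCP; frame=None keeps the orientation; vel is the mean speed in mm/s. With f_stop (N) it stops when the force on the tool has changed by that much, and returns True; else False.
- arm.movej(angles): joint-space move.
- arm.move_gripper(opening, force=None): finger opening in mm; force is the grip in N (None keeps the last); returns when the fingers have stopped.
- arm.pause(seconds).
- arm.inverse_kinematics(position, orientation): joint angles nearest the present ones, or None.
- arm.observe(): the state.
- viewer.camera(name): name is "scene" or "top" or "wrist"; returns a dict with "color" (384x512x3 uint8, red, green, blue), "mtx" (3x3 intrinsics, pixels), "xyz" and "attitude" of the camera in the world. Camera axes: x right, y down, z forward; pixel columns grow to the right and rows downward; lengths in mm; the calibration is good to about 2 mm. A picture is of the moment at which its call begins. There is no depth.
A pose or a line that the arm cannot do raises arm.MotionError and nothing moves.
- job.finish_job(): hands the job in; it is judged then, once.
The state is a dict: "time": time; "joint_pos": joint angles; "joint_velocities": joint speeds; "tau": joint torques, N m; "eef_pos": TCP position; "tool_rot": TCP orientation; "contact_force": force on the tool from outside, world axes, zero at the start; "ft_torque": the same for the moment, N m; "grip_width": finger opening in mm; "gripper_force": force on a finger pad.
Only numpy, scipy, OpenCV 4.12 (cv2) and the standard library are available. Lean on these libraries where they do the work, as an engineer would, in place of code of your own. Each camera call takes 0.05 s, during which the arm holds its last target. There are 200 camera calls.

## Working session

There is one attempt and no reset: what is moved stays moved. The work goes in short steps, each a Python script; the robot and the scene stay as the last script left them, time stands still between calls to the robot, and variables do not carry over. Pictures are saved under pics/ and viewed, at most 10 in all, crops included, and the job is handed in when it is done.

```bash
mkdir -p pics
cat > h.py <<'E'
from cell import arm, viewer, job
import numpy as np, cv2
from scipy.spatial.transform import Rotation as R
def rot(a):
    a=np.array(a,float)
    return a if a.shape==(3,3) else (R.from_rotvec(a).as_matrix() if a.size==3 else R.from_quat(a).as_matrix())
def snap(n,f):
    c=viewer.camera(n); cv2.imwrite(f,c["color"][:,:,::-1]); np.savez(f[:-3]+"npz",**c); return c
def load(f): return np.load(f)
def ray(c,u,v):
    d=rot(c["attitude"])@np.linalg.inv(c["mtx"])@[u,v,1]; return np.array(c["xyz"],float),d
def onz(c,u,v,z):
    o,d=ray(c,u,v); return o+d*(z-o[2])/d[2]
def proj(c,p):
    q=c["mtx"]@rot(c["attitude"]).T@(np.array(p,float)-c["xyz"]); return q[:2]/q[2]
E
python3 - <<'E'
from h import *
for n in("top","scene"):
    c=snap(n,f"pics/{n}0.png"); print(n,c["xyz"],c["attitude"],c["mtx"].tolist())
print(arm.observe())
E
```

```text
top [ 433.25789139   65.60374612 1063.83667591] [-2.20564707  2.15466726 -0.03919034] [[378.0001317361246, 0.0, 257.1820165737852], [0.0, 378.0001317361246, 191.44264520957424], [0.0, 0.0, 1.0]]
scene [1053.61622822 -238.05619857 1145.33451481] [-2.2907224  -1.26971693  0.37894988] [[478.6191128421475, 0.0, 255.90140695378008], [0.0, 478.6191128421475, 196.5402021791163], [0.0, 0.0, 1.0]]
{'time': 0.1, 'joint_pos': array([ 1.42957762e+00,  3.85475380e-01,  6.80177356e-03, -4.53499235e-04,
       -1.19399154e+00, -2.58592549e-01]), 'joint_velocities': array([-3.11307857e-04, -3.13194674e-04,  4.65736168e-03,  3.64089335e-04,
       -1.39930855e-05,  8.39250650e-05]), 'tau': array([ 4.93688040e-04, -3.91688597e+01,  1.87934518e+01,  4.23185930e+00,
        1.34764082e-02, -6.71709199e-05]), 'eef_pos': array([243.04052781, 575.19948046, 200.58423358]), 'tool_rot': array([ 3.07712398e+00, -6.23729500e-01, -4.88521905e-04]), 'contact_force': array([ 0.08425682,  0.20864758, -1.03346356]), 'ft_torque': array([-0.03959658, -0.01885213, -0.04364359]), 'gripper_force': 0.0, 'grip_width': 86.9440557915494}
```

View pics/top0.png

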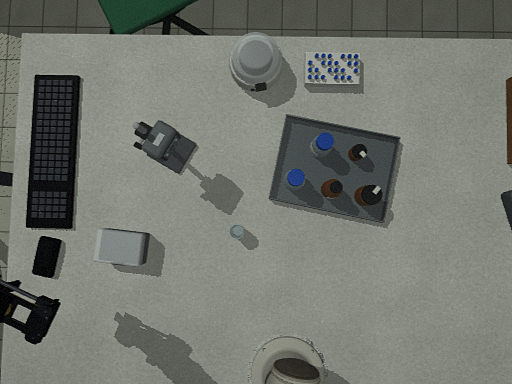

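View pics/scene0.png

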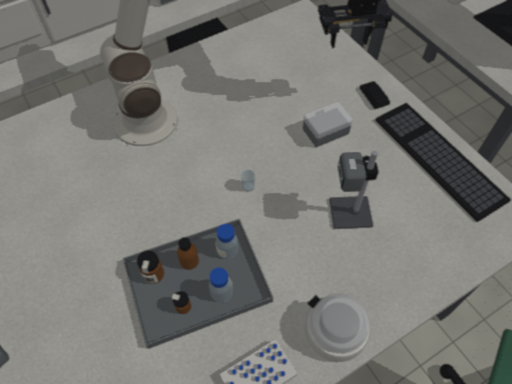

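The top view shows the large jar at about (369,195) in the tray with its seal strip to the upper right. The reader is at (165,145), the beaker at (237,231) and the tip box at (122,247). In the scene view the jar is at (151,266) and the reader head at (352,171). I'll enlarge these areas next.

Run:
```python
from h import *
def up(im,x,y,w,h,s): return cv2.resize(im[y:y+h,x:x+w],None,fx=s,fy=s,interpolation=cv2.INTER_CUBIC)
t=cv2.imread("pics/top0.png"); s=cv2.imread("pics/scene0.png")
a=up(t,345,175,50,37,8); b=up(t,125,110,80,74,5)[:296]; 
cc=up(s,120,240,50,50,7)[:300]; d=up(s,320,140,70,100,5)[:300,:400]
d=cv2.resize(s[145:235,320:390],(300,386),interpolation=cv2.INTER_CUBIC)[:300]
can=np.zeros((600,800,3),np.uint8)
can[:296,:400]=a; can[:296,400:]=up(t,125,115,80,74,5)[:296,:400]
can[300:,:350]=cc; can[300:,400:700]=d
cv2.imwrite("pics/crop1.png",can)
```

```text
(no output)
```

View pics/crop1.png

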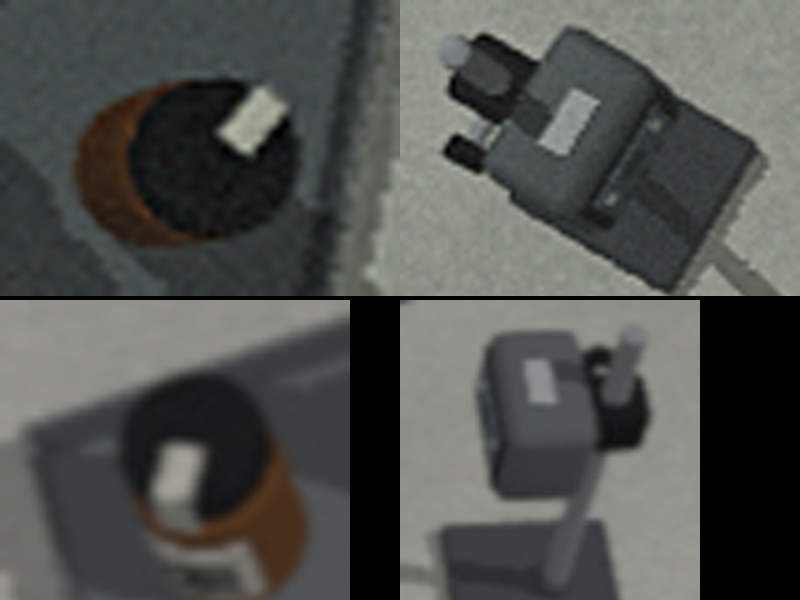

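In the crop, the lid is centred at about top (371.6,194.7), with the strip toward (378.5,188). The reader post top is at top (136,125.4), and the front corners of its base are at (196.4,146) and (179.4,173.4). In the scene view the post top is at (374.4,152.5) and the bottom edge of the head's side runs from (343,191) to (367,189). Next I'll fit the models to these points.

```bash
cat > fit.py <<'E'
from h import *
from scipy.optimize import least_squares
T=load("pics/top0.npz");S=load("pics/scene0.npz")
def rd(p,q):
    x,y,a,h,b=p; c,s=np.cos(a),np.sin(a); return [x+c*q[0]-s*q[1],y+s*q[0]+c*q[1],q[2]]
def picks(p):
    h=p[3];b=p[4]
    return [(T,(136,125.4),(0,0,272)),(S,(374.4,152.5),(0,0,272)),(S,(356.2,210.3),(-7,-7,12)),
    (T,(196.4,146),(-b,-50,12)),(T,(179.4,173.4),(-b,50,12)),
    (S,(343.3,191.2),(-70,-40,h-33)),(S,(366.7,189.3),(-18,-40,h-33)),
    (T,(178.6,133),(-70,-40,h+33)),(T,(159.4,120),(-18,-40,h+33)),(T,(143,148),(-18,40,h+33)),(T,(160,158),(-70,40,h+33))]
def res(p): return np.array([proj(c,rd(p,q))-u for c,u,q in picks(p)]).ravel()
r=least_squares(res,[560,300,1.2,180,100],loss="soft_l1")
print("reader x y yaw h b",r.x.round(3)); print(res(r.x).reshape(-1,2).round(1).tolist())
np.save("reader.npy",r.x)
jt=onz(T,371.6,194.7,96); print("jar top",jt, onz(T,378.6,188,96)-jt)
o=[(120+198/7,240+146/7)]; js=onz(S,*o[0],96); print("jar scene",js)
for a,b in(((270,98),(240,140)),): 
    d=onz(T,345+a[0]/8,175+a[1]/8,96)-onz(T,345+b[0]/8,175+b[1]/8,96);print(np.degrees(np.arctan2(d[1],d[0])))
for a,b in(((168,505),(188,447)),):
    d=onz(S,120+a[0]/7,240+a[1]/7-300/7,96)-onz(S,120+b[0]/7,240+b[1]/7-300/7,96);print("S strip",np.degrees(np.arctan2(d[1],d[0])))
js=onz(S,120+196/7,240+(449-300)/7,96);print(js)
for n,u,v,z in(("bot_c",332,188,114),("bot_small",359,152,64),("a",325,141,108),("b",296,178,108),("beaker",237,231,60),("tip",120,245,70)): print(n,onz(T,u,v,z).round())
for u,v in((288,116),(400,138),(384,222),(270,198)):print("tray",onz(T,u,v,30).round())
E
python3 fit.py
```

```text
reader x y yaw h b [615.281 347.594   1.076 201.452  68.471]
[[-0.4, -0.1], [-1.4, -0.3], [-4.2, 2.5], [0.6, -2.6], [-0.3, 0.7], [-4.1, 1.7], [-6.3, 2.5], [-1.4, -3.9], [-2.1, -2.2], [-3.9, 0.6], [-0.9, 2.1]]
jar top [ 488.41731194 -203.07119977   96.        ] [ 17.50527007 -17.61364786   0.        ]
jar scene [ 497.07496115 -202.08821011   96.        ]
-34.65402515783188
S strip -42.80801654945597
[ 497.73868617 -203.14929431   96.        ]
bot_c [502. -99. 114.]
bot_small [ 603. -178.   64.]
a [622. -81. 108.]
b [526.  -9. 108.]
beaker [386. 140.  60.]
tip [342. 447.  70.]
tray [705.  10.  30.]
tray [ 650. -298.   30.]
tray [ 419. -255.   30.]
tray [477.  55.  30.]
```

```bash
cat > ov.py <<'E'
from fit import *
def ov(f,p,jar,out,boxes):
    ims=[]
    for n,C,(x,y,w,h) in boxes:
        s=min(395/w,590/h); im=cv2.resize(cv2.imread(f"pics/{n}0.png")[y:y+h,x:x+w],None,fx=s,fy=s,interpolation=cv2.INTER_CUBIC)
        P=lambda q:tuple(int(v) for v in (proj(C,q)-[x-.5,y-.5])*s)
        hh,b=p[3],p[4]
        for (x0,x1,y0,y1,z0,z1,col) in((-70,-18,-40,40,hh-33,hh+33,(0,255,0)),(-7.5,7.5,-7.5,7.5,12,272,(0,0,255)),(-b,110-b,-50,50,0,12,(255,255,0))):
            c=[(i,j,k) for i in(x0,x1) for j in(y0,y1) for k in(z0,z1)]
            for m in range(8):
                for o in range(m):
                    if sum(u!=v for u,v in zip(c[m],c[o]))==1: cv2.line(im,P(rd(p,c[m])),P(rd(p,c[o])),col,1)
        t=np.linspace(0,2*np.pi,40)
        for r,z in((25,96),(27,74),(27,4)): cv2.polylines(im,[np.array([P((jar[0]+r*np.cos(q),jar[1]+r*np.sin(q),z)) for q in t])],1,(0,255,255),1)
        cv2.line(im,P((jar[0],jar[1],96)),P((jar[0]+25*np.cos(jar[2]),jar[1]+25*np.sin(jar[2]),96)),(0,0,255),1)
        ims.append(im)
    H=max(i.shape[0] for i in ims); ims=[cv2.copyMakeBorder(i,0,H-i.shape[0],0,4,0) for i in ims]
    cv2.imwrite(out,np.hstack(ims)[:, :800])
if __name__=="__main__":
    ov(0,r.x,(488.4,-203.1,np.radians(-40)),"pics/ov1.png",[("top",T,(125,110,80,72)),("scene",S,(325,140,70,100))])
E
python3 ov.py >/dev/null
```

```text
(no output)
```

View pics/ov1.png

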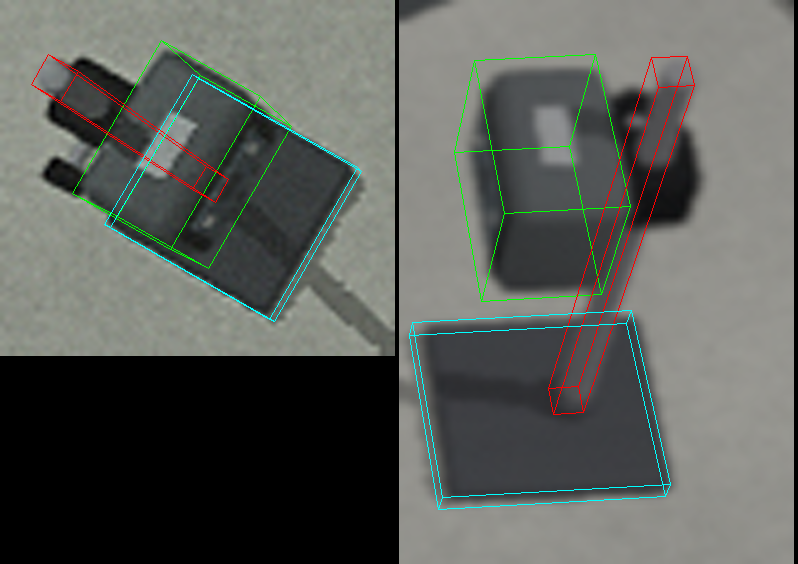

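The overlay fits to within about 2 px (around 5 mm), and the scene view puts the reader 3–4 mm further toward +y and slightly lower. I'll hover over the jar now and check its position and label direction with the wrist camera.

```bash
cat >> h.py <<'E'
def down(psi): return (R.from_euler("z",psi,degrees=True)*R.from_euler("x",180,degrees=True)).as_rotvec()
E
python3 - <<'E'
from h import *
for psi in(-40,140):
    for p,a in(((488,-203,260),psi),((488,-203,50),psi),((521,175,380),psi+102),((521,175,216),psi+102)):
        q=arm.inverse_kinematics(p,down(a)); print(psi,p,None if q is None else np.round(q,2))
p=arm.observe()["eef_pos"]; arm.servo_line([p[0],p[1],400],vel=200)
# joint-space sweep over, staying high
arm.move_ptp([488,-203,400],down(-40)); 
arm.servo_line([488,-203,280],vel=200)
arm.pause(.3)
c=snap("wrist","pics/wrist1.png"); print(c["xyz"],arm.observe()["eef_pos"],arm.observe()["time"])
print(proj(c,[488,-203,96]),proj(c,[508,-220,96]))
cv2.imwrite("pics/wrist1b.png",cv2.resize(c["color"][:,:,::-1],(800,600)))
E
```

```text
-40 (488, -203, 260) [-0.09  0.18 -0.13  0.   -1.26  0.96]
-40 (488, -203, 50) [-0.09  0.39 -0.42  0.   -0.76  0.96]
-40 (521, 175, 380) [ 0.62  0.19  0.17  0.   -1.55  2.03]
-40 (521, 175, 216) [ 0.62  0.25 -0.16  0.   -1.17  2.03]
140 (488, -203, 260) [-0.09  0.18 -0.13 -0.   -1.26 -2.18]
140 (488, -203, 50) [-0.09  0.39 -0.42 -0.   -0.76 -2.18]
140 (521, 175, 380) [ 0.62  0.19  0.17  0.   -1.55 -1.11]
140 (521, 175, 216) [ 0.62  0.25 -0.16  0.   -1.17 -1.11]
[ 550.09513248 -253.43261185  464.10194689] [ 488.25003889 -203.04933889  280.66569167] 5.2083
[263.32993595 159.88139494] [263.51174419 136.23417473]
```

View pics/wrist1b.png

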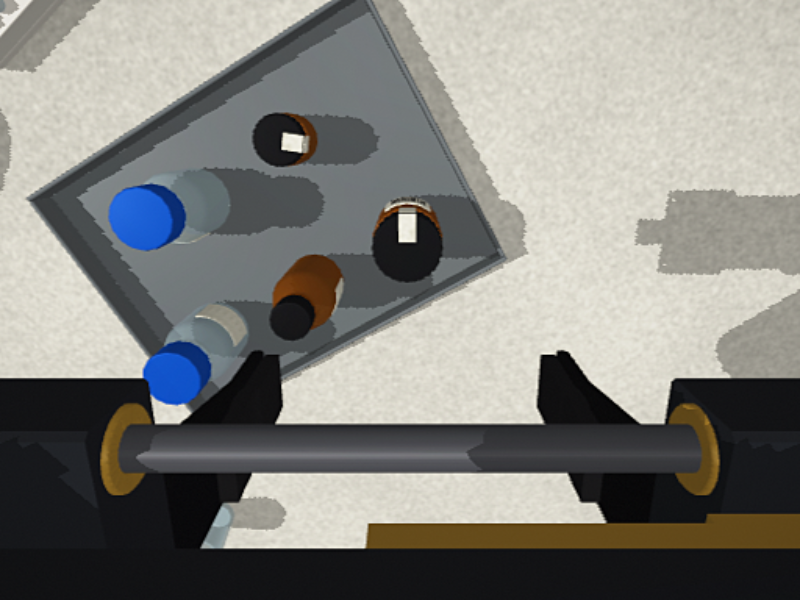

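The wrist view shows the lid centre at (407,243) in the enlarged picture, with the strip and label pointing straight up along the tool x axis. That makes the label yaw close to −40°.

Run:
```python
from h import *
c=load("pics/wrist1.npz"); f=.64
g=onz(c,407*f,243*f,96); print("lid",g)
for a,b in(((407.5,209),(408,242)),((408,204),(407,243))):
    d=onz(c,a[0]*f,a[1]*f,96)-onz(c,b[0]*f,b[1]*f,96); print(np.degrees(np.arctan2(d[1],d[0])))
# silhouette widest points left/right of lid
l=onz(c,373*f,241*f,96);r=onz(c,441.5*f,241*f,96);print((l+r)/2,np.linalg.norm(l-r))
```

```text
lid [ 493.80176684 -203.74370153   96.        ]
-39.186818385296405
-41.51871382803582
[ 494.78920277 -204.80352789   96.        ] 48.46053671114641
```

Run:
```python
from h import *
J=[490.5,-202.5]
arm.move_gripper(80,25)
arm.servo_line(J+[130],vel=150)
print(arm.servo_line(J+[50],vel=70,f_stop=8))
arm.move_gripper(40,25)
o=arm.observe();print(o["grip_width"],o["gripper_force"],o["eef_pos"],o["contact_force"],o["time"])
if o["gripper_force"]>8:
    arm.servo_line(J+[130],vel=60); arm.servo_line(J+[320],vel=150)
    o=arm.observe();print(o["grip_width"],o["gripper_force"],o["contact_force"])
    post=np.array([615.3,350]);a=61.65;d=np.array([np.cos(np.radians(a)),np.sin(np.radians(a))])
    g=list(post-198*d); print(g)
    arm.move_ptp(g+[320],down(62)); arm.servo_line(g+[213],vel=80); arm.pause(.5)
    o=arm.observe();print(o["grip_width"],o["gripper_force"],o["eef_pos"],o["time"])
    ims=[]
    t=snap("top","pics/top1.png");s=snap("scene","pics/scene1.png")
    A=cv2.resize(cv2.imread("pics/top1.png")[100:200,120:240],None,fx=3.3,fy=3.3,interpolation=2)
    B=cv2.resize(cv2.imread("pics/scene1.png")[120:240,240:390],(400,320),interpolation=2)
    w=snap("wrist","pics/wrist2.png")
    C=w["color"][:,:,::-1][::1,::1]
    can=np.zeros((600,800,3),np.uint8); can[:300,:396]=A[:300,:396]; can[:320,400:]=B
    can[320:,:373]=cv2.resize(C,(373,280)); cv2.imwrite("pics/chk1.png",can)
```

```text
False
49.57814361578321 26.351368837058544 [ 490.89797396 -202.55680869   50.35854951] [0.7121229  0.38124499 2.75080777] 8.75
49.442251437199126 25.80735038034618 [ 0.01312087 -0.25203448 -3.09863106]
[np.float64(521.2784348056222), np.float64(175.7474669383559)]
49.528826545121824 25.807496532797813 [521.28773553 175.76371567 213.03072718] 15.05
```

View pics/chk1.png

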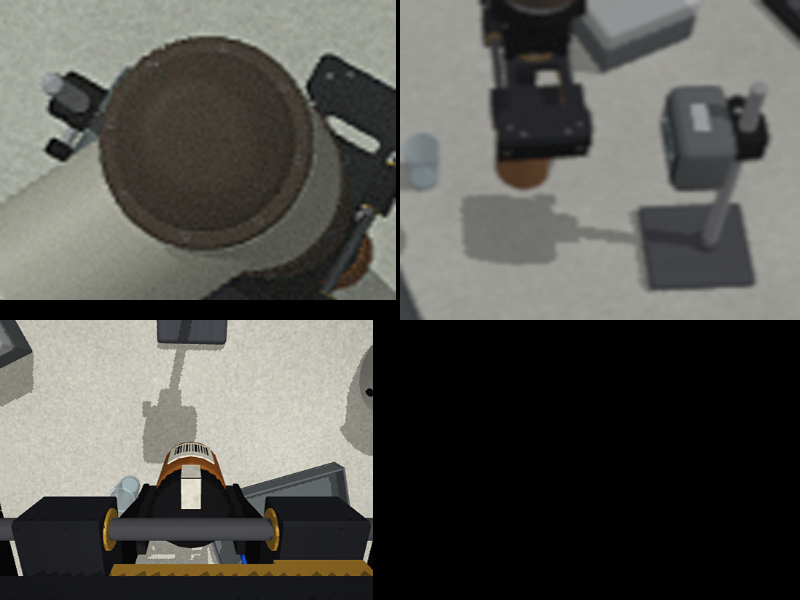

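The jar is held with its label facing forward and in line with the reader base (base front edge in the wrist view at about column 192, rows 343–346). I'll enlarge the wrist picture to measure the jar pose and the base edge.

Run:
```python
from h import *
w=cv2.imread("pics/wrist2.png"); c=load("pics/wrist2.npz")
A=cv2.resize(w[0:45,195:330],None,fx=5.9,fy=5.9,interpolation=2); B=cv2.resize(w[160:285,190:330],None,fx=2.64,fy=2.64,interpolation=2)
s=cv2.imread("pics/scene1.png"); D=cv2.resize(s[150:200,265:300],None,fx=6.5,fy=6.5,interpolation=2)
can=np.zeros((600,800,3),np.uint8); can[:A.shape[0],:A.shape[1]]=A[:,:800]; can[268:268+B.shape[0],:B.shape[1]]=B[:332]; can[268:268+D.shape[0],420:420+D.shape[1]]=D[:332]
cv2.imwrite("pics/chk2.png",can)
T=arm.observe()["eef_pos"]; X=R.from_euler("z",62,degrees=True)
def lab(y,z,jt=0):  # label surface pt at arc angle y deg, height z above underside
    a=np.radians(y); return X.apply([28*np.cos(a),28*np.sin(a),0])+[T[0],T[1],T[2]-46+z]
for n,q in(("toplL",lab(40,52)),("topM",lab(0,52)),("topR",lab(-40,52)),("lidC",[T[0],T[1],T[2]+46]),("lidedge",X.apply([25,0,0])+[T[0],T[1],T[2]+46])):
    u=proj(c,q); print(n,u.round(1),"chk2:",((u-[190,160])*2.64+[0,268]).round())
```

```text
toplL [230.  198.3] chk2: [106. 369.]
topM [262.5 187. ] chk2: [191. 339.]
topR [295.  198.3] chk2: [277. 369.]
lidC [262.7 270.8] chk2: [192. 560.]
lidedge [262.7 220.3] chk2: [192. 427.]
```

View pics/chk2.png

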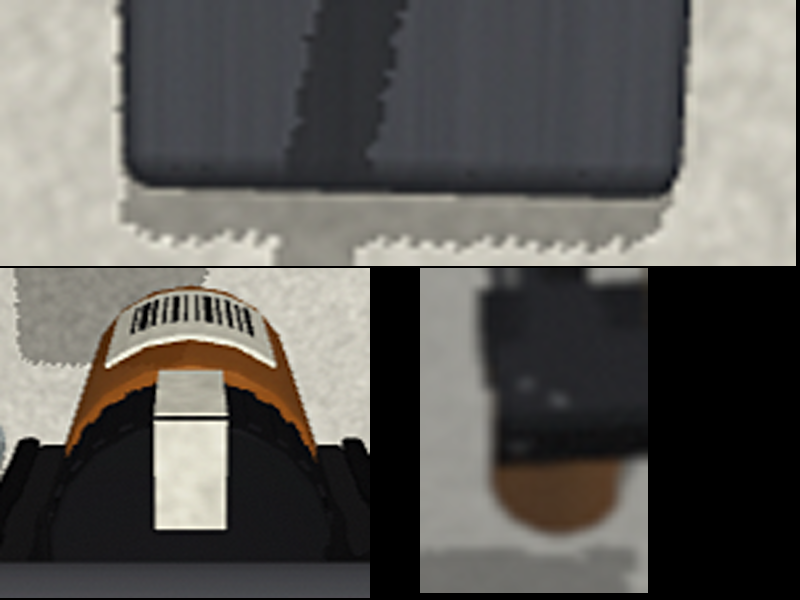

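The label spans columns 107–277 in the crop (106–277 predicted), so the jar is held as assumed. The reader base's front corners are at (125,185) and (685,193) in the enlarged crop. I'll use these to refine the reader's yaw and sideways offset.

Run:
```python
from h import *
c=load("pics/wrist2.npz"); T=arm.observe()["eef_pos"]
px=lambda x,y,z:onz(c,195+x/5.9-.4,y/5.9-.4,z)
l=px(124,185,10);r=px(686,194,10);d=r-l;print(l,r,np.linalg.norm(d),"yaw",np.degrees(np.arctan2(d[1],d[0]))+90)
m=(l+r)/2
for a in(61,61.65,62,63):
    n=np.array([-np.sin(np.radians(a)),np.cos(np.radians(a))]); print(a,"lateral of jar vs base mid",(np.array(T[:2])-m[:2])@n, "along",(m[:2]-T[:2])@[n[1],-n[0]])
```

```text
[541.6918018  317.79594933  10.        ] [629.06457101 269.67251925  10.        ] 99.74901163272203 yaw 61.15477714585528
61 lateral of jar vs base mid -1.1353115828056985 along 134.27767679533343
61.65 lateral of jar vs base mid 0.38806072052622653 along 134.28191548685646
62 lateral of jar vs base mid 1.2083299215337178 along 134.27703957394505
63 lateral of jar vs base mid 3.5516033568736916 along 134.23550026553156
```

Run:
```python
from h import *
arm.pause(.5); o=arm.observe(); print(o["gripper_force"],o["time"]); print(job.finish_job())
```

```text
25.807528677396476 15.7
the job is handed in; nothing more can be done
None
```

I handed the job in at 15.7 s with the jar still held in the air about 10 cm in front of the reader's window, label facing it squarely and clear of the fingers; the window height was estimated from the images (199 mm, good to about 5 mm), and no verdict was shown.

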